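# Proof-pull a sign's stand-off stud with a tubular pull gauge

### The job

Proof-pull the bare stand-off stud at the point of the clamped wooden arrow sign: pick up the tubular pull gauge by its barrel, drop its hook over that stud and, keeping the gauge level and off the work, draw it straight out the way the arrow points until the broad black band on the sprung rod has just come fully out of the barrel. Do not overload the stud (no more than a centimetre past the band) and leave the other things on the bench where they are. Finish while still holding the gauge steady at that pull, for the reading: nothing is unhooked, put down or let go.

Things in the scene. Friction and masses are not known exactly. Their poses are not given: they have to be found in the camera images.
- gauge: tubular pull gauge, 160 g, lying on the bench: aluminium barrel 24 mm across, 120 mm long, a black square cap (28 x 28 x 10 mm) on each end. Origin on its axis at mid length, 14 mm above the bench; x along the axis to the hook, z up. Bare to grip for 45 mm either side of the origin. Barrel mouth at x = 60 mm, rear hanging ring to x = -81 mm. The rod cannot turn: the hook lies in the x-y plane
- gauge_rod (a joint): how far the gauge's sprung rod is drawn out of the barrel, m: 0 = home, end stop 0.070. Steel rod 8 mm in diameter; thin ring lines reach the barrel mouth at 0.010, 0.020 and 0.030; one broad black band, 5 mm wide, starts to show at 0.040 and is just fully out at 0.045. Inner spring: about 1.9 N to leave home, then 180 N/m (10 N at the band)
- hook_eye (a point): centre of the hook's eye, on the gauge's axis: 100 mm from its origin along x with the rod home, moving out with the rod. The hook is 5 mm wire bent in three quarters of a circle, 22 mm inner and 32 mm outer diameter, flat in the gauge's x-y plane, its gap at the rear on the -y side; the far side is closed and catches a pin in the eye when the gauge is drawn back
- stud: the bare stud at the arrow's point, fixed to the sign: a disc foot 24 mm across, 3 mm thick, and a 6 mm threaded steel pin standing 35 mm above it. Origin under the foot, on the sign's upper face (30 mm above the bench), z up: pin from z = 3 to 38 mm. The stud at the arrow's tail wears a thick aluminium sleeve and is not the one to test
- sign: arrow sign of 18 mm plywood with LED tape on a 12 mm board (370 x 250 mm) under two black-handled toggle clamps; all fixed. Origin on the bench under the bare stud; x points as the arrow points, z up. The point ends 26 mm and the board 55 mm beyond the stud; wings reach back to x = -121, the tail to x = -296 mm. Sign's upper face 30 mm, clamps up to 80 mm above the bench
- tweezers: bystander: black tweezers, 135 x 16 mm, 9 mm high; origin under the middle
- cutters: bystander: side cutters with black handles, 130 x 70 mm, 13 mm high; origin under the pivot
- flux_tin: bystander: round flux tin, 54 mm in diameter, 22 mm high; origin under the middle
- solder_spool: bystander: spool of solder standing on end, 62 mm in diameter, 50 mm high; origin under the middle
- screwdriver: bystander: screwdriver 160 mm long, about 25 mm high; origin under the middle
- parts_drawer: bystander: small clear drawer of spacers and washers, 125 x 56 mm, 38 mm high; origin under the middle
- sleeve: bystander: aluminium spacer sleeve standing on the sign's board beside the arrow's point, 16 mm in diameter, 26 mm high; origin under the middle

How it is judged:
On the way:
1. the gauge's hook is lowered over the bare stud at the arrow's point (horizontal distance between hook_eye and stud below 0.013 m and z of hook_eye in the frame of stud between 0.003 and 0.035 m), for 0.2 s.
At the end, for the whole second after the job is handed in: The fingers hold the gauge still, level (11 degrees) and clear of bench and sign, its hook pulling the bare stud with over 5 N the way the arrow points (17 degrees), the rod out 42 to 51 mm (the band is just fully out at 45) (value of joint gauge_rod between 0.042 and 0.051 m and contact force between gauge and stud above 5 N and horizontal distance between hook_eye and stud below 0.013 m and z of hook_eye in the frame of stud between 0.003 and 0.038 m and contact force between the fingers and gauge above 2 N and contact force between gauge and sign below 0.5 N and height (world z) of gauge above 0.03 m and angle between gauge's own z axis and vertical below 0.2 rad and angle between the x axis of gauge and the x axis of sign, either way round below 0.3 rad and x of gauge in the frame of sign above 0.1 m and linear speed of gauge below 0.02 m/s); the arm keeps its last pose, push and grip.
It fails at once if the stud is overloaded: the rod is drawn more than 10 mm past the band (beyond 55 mm) (value of joint gauge_rod above 0.0555 m).
It fails at once if a bystander is moved by more than 20 mm (distance of any of tweezers, cutters, flux_tin, solder_spool, screwdriver, parts_drawer, sleeve from where it was at the start of the episode above 0.02 m).
It also fails if it takes over 51 s, if anything falls off the work surface, if the arm or the gripper's body presses on something with over 40 N, if the wrist force passes 120 N, or if a joint passes its speed limit or range.

### The arm

A 6-joint arm with a two-finger parallel gripper is mounted at the origin on the work surface. World frame = base frame: x ahead of the robot, y to its left, z up, the work surface at z = 0. Lengths are in m, angles in rad, forces in N, time in s.
With the tool pointing down it reaches from about 0.35 to 1 m from the base axis. Payload 7.1 kg.
Tool frame: the origin (TCP) lies at the very end of the fingers, on their centre line; the grasp point (between the pads) lies 19 mm behind it; z points along the fingers, x is the direction in which the jaws open and shut, and the axes are right-handed (so a half turn about z gives the same grasp; the last joint's range is limited). The gripper opens to 85 mm and grips with 20 to 120 N. Pads are 22 mm wide; open, the fingers measure 114 mm over their backs; the gripper's body (76 mm by 85 mm) begins 54 mm behind the grasp point. The pads swing forward as they close: fully open they stand 13 mm farther back than shut.
Start: joints at [1.211, 0.423, 1.63, -0, 1.089, -0.019], TCP at [0.209, 0.589, 0.231] pointing down, gripper open.
Joint ranges: [-3, 3], [-0.9, 2.11], [0.09, 2.58], [-1.31, 4.45], [0.11, 2.69], [-2.54, 2.54]. Speed limits (rad/s): [2.39, 2.39, 3.01, 3.14, 3.14, 3.14].

### API

Orientations are given as a unit quaternion [w, x, y, z].
In Python, from rig import monitor, viewer, arm gives the robot as it stands.
- The arm moves only by the tool drive_tool, never from a script. Its argument "plan" is a list of rows, each an object with "twist": the turn, a rotation vector about the tool's x, y, z in rad, a list of three; "slide": the shift along the tool's x, y, z in cm, a list of three; "hand": the opening, from 0 (shut) to 1 (fully open). A call has exactly 5 rows; each row shifts and turns the pose as measured when the row begins, along the tool's axes as they then stand; what a row does not reach is not made up. A row lasts 1/10 s, in which the tool goes at most 50 mm and 8.59 degrees, less where a joint would pass 70% of its speed; a pose out of reach is approached as far as the arm can. A call with a gripper value outside its range is refused whole. The fingers move at their own pace and stop on an object; the grip force is fixed at half the most. Time passes only in rows, so rows that do not move let the fingers close, or fill a call up. It gives the time, the measured TCP pose, the force and the opening at its end, in the units of the state.
- monitor.sense(): the state, without advancing time (a new reading comes with each control period).
- viewer.camera(name): name is "side" or "top" or "wrist"; returns a dict with "frame" (420x560x3 uint8, red, green, blue), "range_z" (420x560 float32, m along the optical axis (not along the pixel's ray), 0 where there is no reading), "mtx" (3x3 intrinsics, pixels), "rvec" (rotation vector, rad) and "tvec" (3), from world to camera coordinates, as OpenCV has them; the wrist camera has in their place "T_tool_cam" (4x4, takes a point from camera to tool coordinates, whose origin is the TCP and whose axes are the tool frame's). Camera axes: x right, y down, z forward; pixel columns grow to the right and rows downward; lengths in m; the calibration is good to about 2 mm. A picture is of the moment at which its call begins: read the wrist's pose just before it.
- arm.sign_off(): hands the job in, once; it reports no verdict.
The state is a dict: "clock": time; "qpos": joint angles; "qd": joint speeds; "joint_torque": joint torques, N m; "eef_pos": TCP position; "eef_rot": TCP orientation; "force": force on the tool from outside, world axes, zero at the start; "torque": the same for the moment, N m; "finger_gap": finger opening in m.
Only numpy, scipy, OpenCV 4.12 (cv2) and the standard library are available. Lean on these libraries where they do the work, as an engineer would, in place of code of your own. Each camera call takes 0.05 s, during which the arm holds its last target.

## Working session

There is one attempt and no reset: what is moved stays moved. The work goes in short steps, Python scripts to look and compute and a tool call to move; the robot and the scene stay as the last step left them, time stands still between calls to the robot, and variables do not carry over. Pictures are saved under pics/ and viewed, and the job is handed in when it is done.

Besides the shell and the picture viewer there is one more tool, called after "Emit:" as name([rows], argument=value, ...), one row to a line, values as JSON. drive_tool: Moves the arm, as the interface text tells. Its arguments: {"type":"object","properties":{"plan":{"type":"array"}},"required":["plan"]}

```bash
mkdir -p pics; cat > h.py <<'E'
import numpy as np, cv2, sys
sys.path.insert(0,'.')
from rig import monitor, viewer, arm
from scipy.spatial.transform import Rotation as R
def rot(q): return R.from_quat([q[1],q[2],q[3],q[0]]).as_matrix()
def grab(name,tag):
    s=monitor.sense(); c=viewer.camera(name)
    cv2.imwrite(f'pics/{tag}.png',c['frame'][:,:,::-1])
    if name=='wrist':
        T=np.eye(4);T[:3,:3]=rot(s['eef_rot']);T[:3,3]=s['eef_pos'];M=T@c['T_tool_cam']
    else:
        M=np.eye(4);Rm=cv2.Rodrigues(np.array(c['rvec'],float))[0];M[:3,:3]=Rm.T;M[:3,3]=-Rm.T@np.array(c['tvec']).ravel()
    z=c['range_z'];K=np.array(c['mtx']);v,u=np.mgrid[:z.shape[0],:z.shape[1]]
    P=np.stack([(u-K[0,2])/K[0,0]*z,(v-K[1,2])/K[1,1]*z,z],-1)@M[:3,:3].T+M[:3,3]
    np.savez(f'pics/{tag}.npz',P=P,f=c['frame'],K=K,M=M,z=z)
    return P,c['frame'],K,M
def ray(K,M,u,v,h):
    d=M[:3,:3]@np.array([(u-K[0,2])/K[0,0],(v-K[1,2])/K[1,1],1]);o=M[:3,3]
    return o+d*(h-o[2])/d[2]
E
python3 - <<'E'
from h import *
print(monitor.sense())
for n in ['top','side','wrist']:
    P,f,K,M=grab(n,n+'0'); print(n,K.tolist(),M.round(3).tolist())
E
```

```text
{'clock': 0.0, 'qpos': array([ 1.21101950e+00,  4.23801338e-01,  1.63072104e+00,  1.91087344e-05,
        1.08857952e+00, -1.89936197e-02]), 'qd': array([-0.00049588,  0.00142837, -0.00092103, -0.00157518,  0.00100355,
        0.00033333]), 'joint_torque': array([-7.68149803e-04, -5.57407057e+01, -2.81732225e+01,  1.42939254e-05,
        7.49205588e-03,  2.52227039e-06]), 'eef_pos': array([0.20866251, 0.58855005, 0.23055815]), 'eef_rot': array([ 4.16602222e-04,  8.16771989e-01,  5.76960093e-01, -6.29259825e-04]), 'force': array([ 0.02104526, -0.73488355,  0.40999757]), 'torque': array([-0.00497333,  0.0345559 , -0.01635768]), 'finger_gap': 0.08547594260550023}
top [[410.4068543957056, 0.0, 278.97389861225065], [0.0, 410.4068543957056, 207.1702149779899], [0.0, 0.0, 1.0]] [[-0.017, -0.975, 0.222, 0.44], [-1.0, 0.017, 0.002, -0.003], [-0.006, -0.221, -0.975, 0.814], [0.0, 0.0, 0.0, 1.0]]
side [[504.02668969316477, 0.0, 266.14755665267774], [0.0, 504.02668969316477, 214.22736812137055], [0.0, 0.0, 1.0]] [[0.824, -0.328, 0.462, 0.194], [-0.566, -0.5, 0.655, -0.598], [0.016, -0.802, -0.597, 0.579], [0.0, 0.0, 0.0, 1.0]]
wrist [[351.56959237224413, 0.0, 281.4236882867975], [0.0, 351.56959237224413, 209.77275190319835], [0.0, 0.0, 1.0]] [[0.334, 0.9, 0.28, 0.137], [0.942, -0.319, -0.101, 0.613], [-0.002, 0.297, -0.955, 0.373], [0.0, 0.0, 0.0, 1.0]]
```

View pics/top0.png

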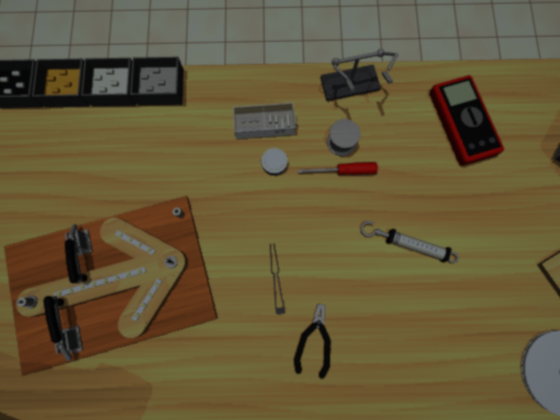

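View pics/side0.png

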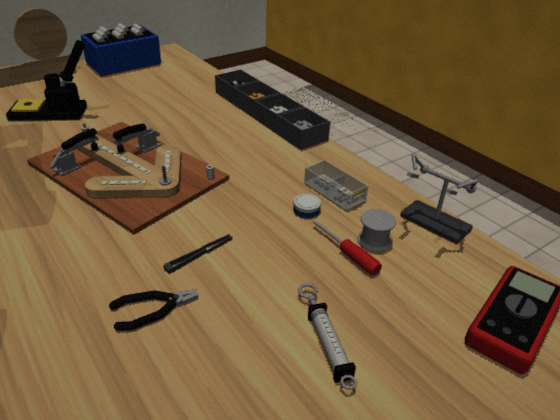

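View pics/wrist0.png

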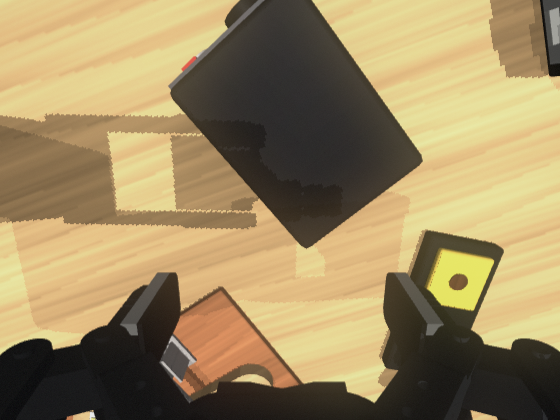

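The top view shows the gauge at about (420,245), hook at (367,229), facing the sign. The bare stud is at about (171,261), and the tail stud with its sleeve is at (27,301). Next I measure these.

```bash
python3 - <<'E'
from h import *
d=np.load('pics/top0.npz');P,f,K,M=[d[k] for k in('P','f','K','M')]
for n,a in {'hook':(355,380,218,240),'stud':(150,195,240,285)}.items():
    pass
c=f[200:290,340:480,::-1]; cv2.imwrite('pics/g_crop.png',cv2.resize(c,None,fx=5,fy=5,interpolation=cv2.INTER_CUBIC))
c=f[195:305,140:220,::-1]; cv2.imwrite('pics/s_crop.png',cv2.resize(c,None,fx=5,fy=5,interpolation=cv2.INTER_CUBIC))
# gauge points
def fit(tag,x,y):
    sub=P[y[0]:y[1],x[0]:x[1]].reshape(-1,3); s=sub[(sub[:,2]>.008)&(sub[:,2]<.06)]
    c=s[:,:2].mean(0);w,V=np.linalg.eigh(np.cov(s[:,:2].T)); a=V[:,1]*np.sign(V[1,1]);t=(s[:,:2]-c)@a
    n=np.array([-a[1],a[0]]);q=(s[:,:2]-c)@n
    print(tag,len(s),c,a,np.degrees(np.arctan2(a[1],a[0])),t.min(),t.max(),q.min(),q.max(),s[:,2].max())
fit('gauge',(340,475),(205,275))
for n,(x,y) in {'pin':((150,200),(235,290)),'sleeve':((165,190),(200,225))}.items():
    s=P[y[0]:y[1],x[0]:x[1]].reshape(-1,3)
    for lo,hi in((.034,.05),(.05,.08)):
        t=s[(s[:,2]>lo)&(s[:,2]<hi)]; print(n,lo,len(t),t.mean(0) if len(t) else'', (t.min(0),t.max(0)) if len(t) else'')
for u,v,h in((171,261,.03),(27,301,.03),(214,318,.012),(188,198,.012),(5,246,.012),(23,371,.012)): print(u,v,ray(K,M,u,v,h))
E
```

```text
gauge 1037 [ 0.5423568  -0.25943628] [0.34566207 0.93835907] 69.77778402698246 -0.09087343785700416 0.10453615935333262 -0.06212366427074754 0.014119278025321279 0.032491697138606224
pin 0.034 146 [0.50890883 0.21230907 0.03533487] (array([0.46513068, 0.18758124, 0.03401788]), array([0.5631886 , 0.24547375, 0.04784368]))
pin 0.05 21 [0.51462688 0.20483898 0.06384296] (array([0.51184582, 0.20280198, 0.05071898]), array([0.5172782 , 0.20804977, 0.07136077]))
sleeve 0.034 48 [0.61134744 0.19697881 0.03899655] (array([0.60413295, 0.19030441, 0.03405676]), array([0.61831094, 0.20542462, 0.04279229]))
sleeve 0.05 0  
171 261 [0.51701828 0.20549768 0.03      ]
27 301 [0.4471373 0.4718846 0.03     ]
214 318 [0.41000542 0.12443599 0.012     ]
188 198 [0.64484011 0.18123447 0.012     ]
5 246 [0.55384317 0.53891802 0.012     ]
23 371 [0.32132709 0.47512609 0.012     ]
```

View pics/g_crop.png

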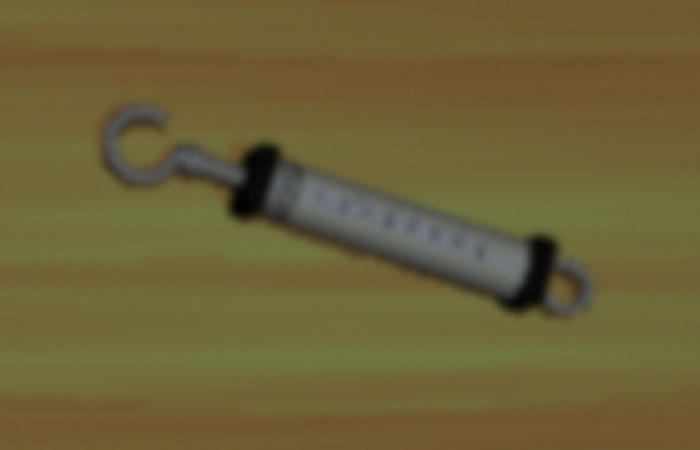

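View pics/s_crop.png

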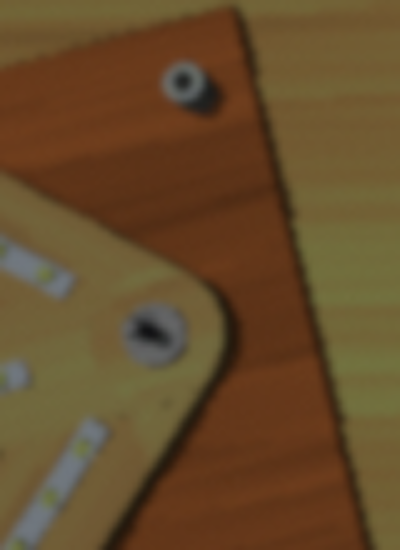

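```bash
cat >> h.py <<'E'
def plan(tx,yaw,n=5,maxs=4.8,maxt=.145,tilt=True):
    """print rows toward target pose (tool down, tool x heading yaw deg)"""
    s=monitor.sense();p=np.array(s['eef_pos']);A=rot(s['eef_rot'])
    y=np.radians(yaw);X=np.array([np.cos(y),np.sin(y),0]);Z=np.array([0,0,-1.]);G=np.stack([X,np.cross(Z,X),Z],1)
    tx=np.array(tx)
    for i in range(n):
        d=A.T@(tx-p)*100; L=np.linalg.norm(d); d=d*min(1,maxs/max(L,1e-9))
        w=R.from_matrix(A.T@G).as_rotvec();m=np.linalg.norm(w);w=w*min(1,maxt/max(m,1e-9))
        d=d.round(2);w=w.round(3)
        print('{"twist":%s,"slide":%s}'%(w.tolist(),d.tolist()))
        p=p+A@d/100;A=A@R.from_rotvec(w).as_matrix()
    print('end',p.round(4),'left',np.linalg.norm(tx-p).round(4))
def st():
    s=monitor.sense();A=rot(s['eef_rot']);print('t',s['clock'],'p',np.round(s['eef_pos'],4),'yaw',np.degrees(np.arctan2(A[1,0],A[0,0])).round(2),'z',A[:,2].round(3),'F',np.round(s['force'],2),'gap',round(float(s['finger_gap']),4),'q',np.round(s['qpos'],2))
E
python3 - <<'E'
from h import *
d=np.load('pics/top0.npz');P,f=d['P'],d['f']
s=P[225:265,385:450].reshape(-1,3);t=s[(s[:,2]>.016)&(s[:,2]<.05)]
for k in range(3):
    c=t[:,:2].mean(0);w,V=np.linalg.eigh(np.cov(t[:,:2].T));a=V[:,1]*np.sign(V[1,1]);n=np.array([-a[1],a[0]])
    q=(t[:,:2]-c)@n;u=(t[:,:2]-c)@a; print(len(t),c,np.degrees(np.arctan2(a[1],a[0])),u.min(),u.max(),q.min(),q.max()); t=t[abs(q)<.016]
K,M=d['K'],d['M']
e=ray(K,M,368.6,229,.014);fc=ray(K,M,391.6,236,.02);rc=ray(K,M,446,254.4,.02);print(e,fc,rc,(fc+rc)/2)
st(); plan([.545,-.26,.20],-20)
E
```

```text
827 [ 0.53901461 -0.26822718] 69.47758258412999 -0.06657167258936406 0.06529151462874637 -0.016044804408889016 0.012836251549402405
826 [ 0.53901957 -0.26815851] 69.43018290232712 -0.06664355152928565 0.06522860608711963 -0.015178997076396148 0.01286041509006408
826 [ 0.53901957 -0.26815851] 69.43018290232712 -0.06664355152928565 0.06522860608711963 -0.015178997076396148 0.01286041509006408
[ 0.57480262 -0.17799408  0.014     ] [ 0.55918868 -0.2205755   0.02      ] [ 0.52156587 -0.32257862  0.02      ] [ 0.54037727 -0.27157706  0.02      ]
t 0.15 p [0.2087 0.5887 0.2307] yaw 70.47 z [-0.    -0.001 -1.   ] F [-0.05  0.75 -0.01] gap 0.0856 q [ 1.21  0.42  1.63  0.    1.09 -0.02]
{"twist":[0.0, 0.0, 0.145],"slide":[-3.61, 3.16, 0.17]}
{"twist":[0.0, 0.0, 0.145],"slide":[-3.12, 3.64, 0.17]}
{"twist":[0.0, 0.0, 0.145],"slide":[-2.56, 4.06, 0.17]}
{"twist":[0.0, 0.0, 0.145],"slide":[-1.95, 4.38, 0.16]}
{"twist":[0.0, 0.0, 0.145],"slide":[-1.29, 4.62, 0.17]}
end [0.297  0.3657 0.2225] left 0.6734
```

Emit:
drive_tool([
  {"twist": [0,0,0.145],"slide": [-3.6,3.2,0.1],"hand": 1},
  {"twist": [0,0,0.145],"slide": [-3.1,3.6,0.1],"hand": 1},
  {"twist": [0,0,0.145],"slide": [-2.6,4.1,0.1],"hand": 1},
  {"twist": [0,0,0.145],"slide": [-1.9,4.4,0.1],"hand": 1},
  {"twist": [0,0,0.145],"slide": [-1.3,4.6,0.1],"hand": 1},
])

```text
clock: 0.65
eef_pos: [0.2962, 0.3631, 0.2239]
eef_rot: [-0.0, 0.97, 0.241, 0.0]
force: [1.7, 0.1, 0.1]
finger_gap: 0.0849
```

```bash
python3 - <<'E'
from h import *
st(); plan([.54,-.27,.20],-20.5,n=10)
E
```

```text
t 0.65 p [0.2962 0.3631 0.2239] yaw 27.92 z [-0.     0.001 -1.   ] F [1.7  0.11 0.09] gap 0.0849 q [0.86 0.2  1.97 0.   0.97 0.37]
{"twist":[-0.0, 0.0, 0.145],"slide":[-0.57, 4.76, 0.17]}
{"twist":[-0.0, 0.0, 0.145],"slide":[0.12, 4.8, 0.16]}
{"twist":[-0.0, 0.0, 0.145],"slide":[0.81, 4.73, 0.17]}
{"twist":[-0.0, 0.0, 0.145],"slide":[1.49, 4.56, 0.16]}
{"twist":[-0.0, 0.0, 0.145],"slide":[2.13, 4.3, 0.17]}
{"twist":[-0.001, 0.0, 0.12],"slide":[2.73, 3.95, 0.16]}
{"twist":[0.0, 0.0, 0.0],"slide":[3.18, 3.59, 0.17]}
{"twist":[0.0, 0.0, 0.0],"slide":[3.18, 3.59, 0.17]}
{"twist":[0.0, 0.0, 0.0],"slide":[3.18, 3.59, 0.17]}
{"twist":[0.0, 0.0, 0.0],"slide":[3.18, 3.59, 0.17]}
end [ 0.4685 -0.0846  0.207 ] left 0.1988
```

Emit:
drive_tool([
  {"twist": [0,0,0.145],"slide": [-0.6,4.8,0.1],"hand": 1},
  {"twist": [0,0,0.145],"slide": [0.1,4.8,0.1],"hand": 1},
  {"twist": [0,0,0.145],"slide": [0.8,4.7,0.1],"hand": 1},
  {"twist": [0,0,0.145],"slide": [1.5,4.6,0.1],"hand": 1},
  {"twist": [0,0,0.145],"slide": [2.1,4.3,0.1],"hand": 1},
])

```text
clock: 1.15
eef_pos: [0.3804, 0.1289, 0.2188]
eef_rot: [-0.001, 0.991, -0.131, 0.001]
force: [2.0, 0.6, -0.2]
finger_gap: 0.0854
```

Emit:
drive_tool([
  {"twist": [0,0,0.12],"slide": [2.7,4.0,0.2],"hand": 1},
  {"twist": [0,0,0],"slide": [3.2,3.6,0.2],"hand": 1},
  {"twist": [0,0,0],"slide": [3.2,3.6,0.2],"hand": 1},
  {"twist": [0,0,0],"slide": [3.2,3.6,0.2],"hand": 1},
  {"twist": [0,0,0],"slide": [3.2,3.6,0.2],"hand": 1},
])

```text
clock: 1.65
eef_pos: [0.4603, -0.1082, 0.2092]
eef_rot: [-0.001, 0.981, -0.196, 0.002]
force: [1.1, 0.3, -0.0]
finger_gap: 0.0852
```

```bash
python3 - <<'E'
from h import *
st(); plan([.54,-.27,.18],-20.5,n=5)
E
```

```text
t 1.65 p [ 0.4603 -0.1082  0.2092] yaw -22.56 z [ 0.004  0.002 -1.   ] F [ 1.13  0.31 -0.03] gap 0.0852 q [-0.26  0.23  1.98  0.    0.93  0.13]
{"twist":[-0.003, -0.003, -0.036],"slide":[3.56, 3.13, 0.77]}
{"twist":[-0.0, -0.0, 0.0],"slide":[3.45, 3.25, 0.77]}
{"twist":[-0.0, -0.0, 0.0],"slide":[3.45, 3.25, 0.77]}
{"twist":[-0.0, -0.0, 0.0],"slide":[2.78, 2.62, 0.62]}
{"twist":[-0.0, -0.0, 0.0],"slide":[-0.0, -0.0, -0.0]}
end [ 0.54 -0.27  0.18] left 0.0001
```

Emit:
drive_tool([
  {"twist": [-0.003,-0.003,-0.036],"slide": [3.5,3.1,0.8],"hand": 1},
  {"twist": [0,0,0],"slide": [3.4,3.2,0.8],"hand": 1},
  {"twist": [0,0,0],"slide": [3.4,3.2,0.8],"hand": 1},
  {"twist": [0,0,0],"slide": [2.8,2.6,0.6],"hand": 1},
  {"twist": [0,0,0],"slide": [0,0,0],"hand": 1},
])

```text
clock: 2.15
eef_pos: [0.542, -0.2817, 0.1773]
eef_rot: [0.0, 0.984, -0.18, 0.001]
force: [-0.3, 0.3, -0.1]
finger_gap: 0.0855
```

```bash
python3 - <<'E'
from h import *
st(); P,f,K,M=grab('wrist','w1')
s=P.reshape(-1,3);t=s[(s[:,2]>.014)&(s[:,2]<.04)&(np.hypot(s[:,0]-.54,s[:,1]+.27)<.075)]
for k in range(4):
    c=t[:,:2].mean(0);w,V=np.linalg.eigh(np.cov(t[:,:2].T));a=V[:,1]*np.sign(V[1,1]);n=np.array([-a[1],a[0]])
    q=(t[:,:2]-c)@n;u=(t[:,:2]-c)@a; print(len(t),c,np.degrees(np.arctan2(a[1],a[0])),u.min(),u.max(),q.min(),q.max(),t[:,2].max()); t=t[abs(q)<.016]
E
```

```text
t 2.15 p [ 0.542  -0.2817  0.1773] yaw -20.79 z [ 0.003 -0.001 -1.   ] F [-0.32  0.27 -0.08] gap 0.0855 q [-0.5   0.47  1.7   0.    0.97 -0.14]
4089 [ 0.54067129 -0.26671516] 69.70900138809363 -0.07783256819149453 0.07143645149782825 -0.01375196119376128 0.014053441902052296 0.029946971479734574
4089 [ 0.54067129 -0.26671516] 69.70900138809363 -0.07783256819149453 0.07143645149782825 -0.01375196119376128 0.014053441902052296 0.029946971479734574
4089 [ 0.54067129 -0.26671516] 69.70900138809363 -0.07783256819149453 0.07143645149782825 -0.01375196119376128 0.014053441902052296 0.029946971479734574
4089 [ 0.54067129 -0.26671516] 69.70900138809363 -0.07783256819149453 0.07143645149782825 -0.01375196119376128 0.014053441902052296 0.029946971479734574
```

View pics/w1.png

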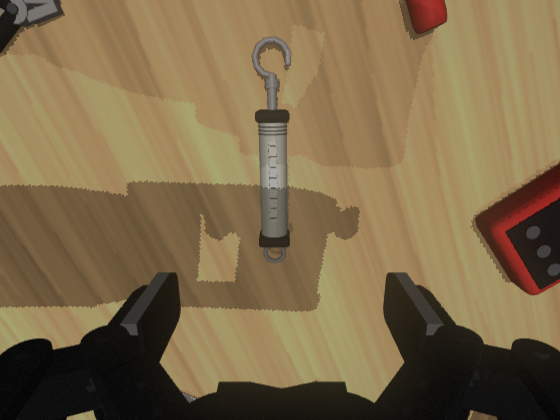

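The wrist view shows the gauge lying straight below, axis about column 272, with clear space for both fingers. Going down to grip.

```bash
python3 - <<'E'
from h import *
plan([.5395,-.2705,.005],-20.3,n=5,maxs=4.5)
E
```

```text
{"twist":[-0.0, -0.001, -0.008],"slide":[-0.12, -0.21, 4.49]}
{"twist":[-0.0, 0.0, -0.0],"slide":[-0.11, -0.21, 4.49]}
{"twist":[-0.0, 0.0, -0.0],"slide":[-0.11, -0.22, 4.49]}
{"twist":[-0.0, 0.0, -0.0],"slide":[-0.1, -0.17, 3.75]}
{"twist":[-0.0, 0.0, -0.0],"slide":[0.0, -0.0, -0.0]}
end [ 0.5395 -0.2705  0.005 ] left 0.0
```

Emit:
drive_tool([
  {"twist": [0,0,-0.008],"slide": [-0.2,-0.4,4],"hand": 1},
  {"twist": [0,0,0],"slide": [-0.1,-0.3,4],"hand": 1},
  {"twist": [0,0,0],"slide": [-0.1,-0.2,3],"hand": 1},
  {"twist": [0,0,0],"slide": [0,-0.1,1],"hand": 1},
  {"twist": [0,0,0],"slide": [0,0,0],"hand": 1},
])

```text
clock: 2.7
eef_pos: [0.5395, -0.2646, 0.0559]
eef_rot: [-0.0, 0.984, -0.175, 0.001]
force: [-0.4, -0.2, 0.4]
finger_gap: 0.0855
```

```bash
python3 - <<'E'
from h import *
st();plan([.5395,-.2705,.005],-20.3,n=4,maxs=1.5)
E
```

```text
t 2.7 p [ 0.5395 -0.2646  0.0559] yaw -20.21 z [ 0.001  0.001 -1.   ] F [-0.41 -0.21  0.36] gap 0.0855 q [-0.48  0.63  1.77  0.    0.74 -0.12]
{"twist":[-0.001, -0.001, 0.001],"slide":[0.06, 0.16, 1.49]}
{"twist":[0.0, -0.0, 0.0],"slide":[0.06, 0.16, 1.49]}
{"twist":[0.0, -0.0, 0.0],"slide":[0.05, 0.16, 1.49]}
{"twist":[0.0, -0.0, 0.0],"slide":[0.03, 0.07, 0.62]}
end [ 0.5395 -0.2705  0.005 ] left 0.0001
```

Emit:
drive_tool([
  {"twist": [0,0,0],"slide": [0.1,0.2,1.6],"hand": 1},
  {"twist": [0,0,0],"slide": [0,0.2,1.6],"hand": 1},
  {"twist": [0,0,0],"slide": [0,0.1,1.2],"hand": 1},
  {"twist": [0,0,0],"slide": [0,0,0.4],"hand": 1},
  {"twist": [0,0,0],"slide": [0,0,0],"hand": 1},
])

```text
clock: 3.2
eef_pos: [0.5412, -0.2706, 0.0082]
eef_rot: [0.0, 0.985, -0.175, 0.003]
force: [-0.0, -0.2, 0.0]
finger_gap: 0.0853
```

```bash
python3 - <<'E'
from h import *
st();plan([.5395,-.2705,.005],-20.3,n=2,maxs=1.5)
E
```

```text
t 3.2 p [ 0.5412 -0.2706  0.0082] yaw -20.17 z [ 0.007 -0.002 -1.   ] F [-0.03 -0.22  0.04] gap 0.0853 q [-0.48  0.71  1.77  0.    0.65 -0.13]
{"twist":[-0.0, -0.007, 0.002],"slide":[-0.17, 0.05, 0.31]}
{"twist":[-0.0, -0.0, 0.0],"slide":[0.0, -0.0, 0.0]}
end [ 0.5395 -0.2705  0.005 ] left 0.0001
```

Close on the barrel.

Emit:
drive_tool([
  {"twist": [0,-0.006,0],"slide": [-0.15,0,0.4],"hand": 1},
  {"twist": [0,0,0],"slide": [0,0,0],"hand": 0.5},
  {"twist": [0,0,0],"slide": [0,0,0],"hand": 0},
  {"twist": [0,0,0],"slide": [0,0,0],"hand": 0},
  {"twist": [0,0,0],"slide": [0,0,0],"hand": 0},
])

```text
clock: 3.7
eef_pos: [0.5406, -0.2708, 0.0051]
eef_rot: [0.0, 0.985, -0.175, 0.001]
force: [0.2, -0.8, -0.2]
finger_gap: 0.0284
```

Emit:
drive_tool([
  {"twist": [0,0,0],"slide": [0,0,0],"hand": 0},
  {"twist": [0,0,0],"slide": [0,0,0],"hand": 0},
  {"twist": [0,0,0],"slide": [0,0,0],"hand": 0},
  {"twist": [0,0,0],"slide": [0,0,0],"hand": 0},
  {"twist": [0,0,0],"slide": [0,0,0],"hand": 0},
])

```text
clock: 4.2
eef_pos: [0.5407, -0.2707, 0.0055]
eef_rot: [0.0, 0.985, -0.175, 0.001]
force: [-0.2, 0.4, 0.3]
finger_gap: 0.0219
```

```bash
python3 - <<'E'
from h import *
st();plan([.54,-.27,.15],-20.3,n=5,maxs=3)
E
```

```text
t 4.2 p [ 0.5407 -0.2707  0.0055] yaw -20.18 z [ 0.003 -0.001 -1.   ] F [-0.21  0.42  0.25] gap 0.0219 q [-0.48  0.71  1.77  0.    0.65 -0.13]
{"twist":[0.0, -0.003, 0.002],"slide":[-0.01, -0.01, -3.0]}
{"twist":[0.0, -0.0, 0.0],"slide":[-0.02, -0.01, -3.0]}
{"twist":[0.0, -0.0, 0.0],"slide":[-0.02, -0.01, -3.0]}
{"twist":[0.0, -0.0, 0.0],"slide":[-0.02, -0.01, -3.0]}
{"twist":[0.0, -0.0, 0.0],"slide":[-0.01, -0.0, -2.45]}
end [ 0.54 -0.27  0.15] left 0.0
```

Emit:
drive_tool([
  {"twist": [0,0,0],"slide": [0,0,-1.5],"hand": 0},
  {"twist": [0,0,0],"slide": [0,0,-2.5],"hand": 0},
  {"twist": [0,0,0],"slide": [0,0,-3],"hand": 0},
  {"twist": [0,0,0],"slide": [0,0,-3],"hand": 0},
  {"twist": [0,0,0],"slide": [0,0,-1],"hand": 0},
])

```text
clock: 4.7
eef_pos: [0.5384, -0.2696, 0.1193]
eef_rot: [-0.001, 0.985, -0.175, -0.001]
force: [0.5, -0.6, -2.3]
finger_gap: 0.0218
```

```bash
python3 - <<'E'
from h import *
st();P,f,K,M=grab('wrist','w2');grab('side','s2')
E
```

```text
t 4.7 p [ 0.5384 -0.2696  0.1193] yaw -20.18 z [-0.002  0.002 -1.   ] F [ 0.47 -0.6  -2.32] gap 0.0218 q [-0.48  0.54  1.75  0.    0.86 -0.13]
```

View pics/w2.png

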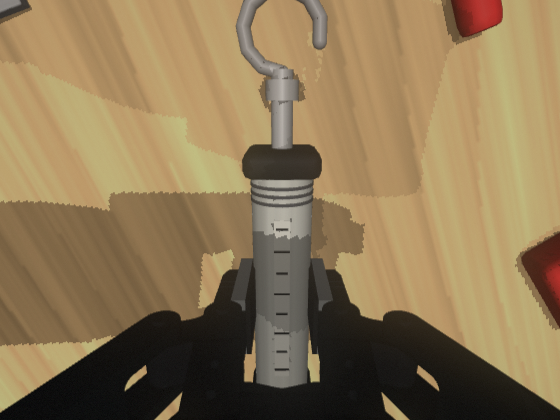

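View pics/s2.png

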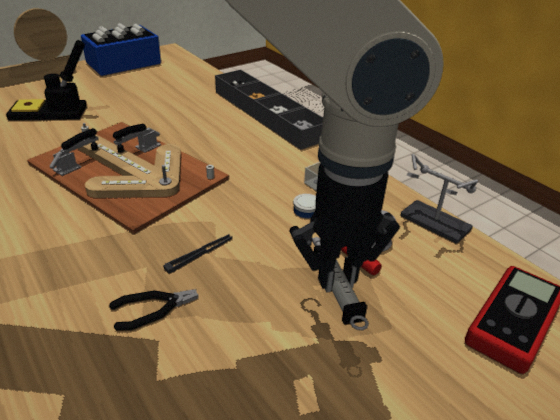

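```bash
cat >> h.py <<'E'
def gauge(P,s):
    A=rot(s['eef_rot']);Q=(P.reshape(-1,3)-np.array(s['eef_pos']))@A
    B=Q[(abs(Q[:,0])<.02)&(Q[:,1]<-.018)&(Q[:,1]>-.058)&(Q[:,2]>-.04)&(Q[:,2]<.02)]
    ridge=[]
    for y in np.arange(-.046,-.020,.004):
        b=B[(abs(B[:,1]-y)<.002)]
        if len(b)>5:
            m=b[abs(b[:,0]-b[:,0].mean())<.003]; ridge.append((y,(b[:,0].min()+b[:,0].max())/2,np.median(m[:,2]),b[:,0].min(),b[:,0].max()))
    print('ridge y,xmid,ztop',np.round(ridge,4).tolist())
    H=Q[(abs(Q[:,0])<.03)&(Q[:,1]<-.07)&(Q[:,1]>-.15)&(Q[:,2]>-.04)&(Q[:,2]<.02)]
    rod=H[(H[:,1]>-.08)]
    h=H[H[:,1]<-.088]
    if len(rod): print('rod x',np.median(rod[:,0]),'z',np.median(rod[:,2]),'n',len(rod))
    if len(h):
        print('hook x',h[:,0].min(),h[:,0].max(),'ymin',h[:,1].min(),'z',np.median(h[:,2]),'n',len(h))
        f=lambda p: np.hypot(h[:,0]-p[0],h[:,1]-p[1])-.0135
        from scipy.optimize import least_squares
        r=least_squares(f,[0,-.1],loss='soft_l1',f_scale=.002);e=r.x;print('eye tool',e,'rms',np.sqrt((r.fun**2).mean()),'world',np.array(s['eef_pos'])+A@np.array([e[0],e[1],np.median(h[:,2])+.0025]))
E
python3 - <<'E'
from h import *
d=np.load('pics/w2.npz');gauge(d['P'],monitor.sense())
E
```

```text
ridge y,xmid,ztop [[-0.046, 0.0005, -0.0216, -0.0117, 0.0127], [-0.042, 0.0006, -0.0218, -0.0113, 0.0124], [-0.038, 0.0005, -0.0218, -0.0116, 0.0126], [-0.034, 0.0005, -0.0217, -0.0111, 0.012], [-0.03, 0.0005, -0.0221, -0.0112, 0.0122], [-0.026, 0.0004, -0.0221, -0.0116, 0.0124], [-0.022, 0.0005, -0.022, -0.011, 0.0119]]
rod x 0.0006731942424754564 z -0.013944073895689225 n 811
hook x -0.01514112056546634 0.016034879680104783 ymin -0.10701896600458734 z -0.01175499943600026 n 1758
eye tool [ 0.00078221 -0.09658989] rms 0.0015019782885213448 world [ 0.57217033 -0.17901496  0.12719707]
```

```bash
python3 - <<'E'
from h import *
plan([.539,.09,.12],14.3,n=10,maxs=3.6,maxt=.07)
E
```

```text
{"twist":[-0.0, 0.0, -0.07],"slide":[-1.23, -3.38, -0.01]}
{"twist":[-0.0, 0.0, -0.07],"slide":[-0.99, -3.46, -0.01]}
{"twist":[-0.0, 0.0, -0.07],"slide":[-0.75, -3.52, -0.02]}
{"twist":[-0.0, 0.001, -0.07],"slide":[-0.5, -3.56, -0.01]}
{"twist":[-0.0, 0.0, -0.07],"slide":[-0.25, -3.59, -0.02]}
{"twist":[-0.001, 0.001, -0.07],"slide":[0.0, -3.6, -0.01]}
{"twist":[-0.0, 0.0, -0.07],"slide":[0.25, -3.59, -0.02]}
{"twist":[-0.001, 0.001, -0.07],"slide":[0.5, -3.56, -0.02]}
{"twist":[-0.0, -0.0, -0.042],"slide":[0.75, -3.52, -0.02]}
{"twist":[-0.0, -0.0, 0.0],"slide":[0.89, -3.44, -0.02]}
end [0.539 0.09  0.12 ] left 0.0001
```

Emit:
drive_tool([
  {"twist": [0,0,-0.04],"slide": [-0.7,-2.0,0],"hand": 0},
  {"twist": [0,0,-0.07],"slide": [-1.0,-3.4,0],"hand": 0},
  {"twist": [0,0,-0.07],"slide": [-0.8,-3.5,0],"hand": 0},
  {"twist": [0,0,-0.07],"slide": [-0.5,-3.5,0],"hand": 0},
  {"twist": [0,0,-0.07],"slide": [-0.3,-3.5,0],"hand": 0},
])

```text
clock: 5.3
eef_pos: [0.5376, -0.1048, 0.112]
eef_rot: [-0.002, 1.0, -0.014, -0.005]
force: [-0.7, 0.9, -2.6]
finger_gap: 0.0219
```

Emit:
drive_tool([
  {"twist": [0,0,-0.07],"slide": [0,-3.5,0],"hand": 0},
  {"twist": [0,0,-0.07],"slide": [0.2,-3.5,0],"hand": 0},
  {"twist": [0,0,-0.06],"slide": [0.4,-3.3,0],"hand": 0},
  {"twist": [0,0,-0.03],"slide": [0.6,-2.5,0],"hand": 0},
  {"twist": [0,0,0],"slide": [0,0,0],"hand": 0},
])

```text
clock: 5.8
eef_pos: [0.5342, 0.0332, 0.1045]
eef_rot: [-0.003, 0.994, 0.108, -0.011]
force: [-0.1, -0.8, -2.9]
finger_gap: 0.0217
```

```bash
python3 - <<'E'
from h import *
st();plan([.539,.09,.11],14.3,n=5,maxs=3,maxt=.07)
E
```

```text
t 5.8 p [0.5342 0.0332 0.1045] yaw 12.44 z [-0.023  0.004 -1.   ] F [-0.11 -0.79 -2.95] gap 0.0217 q [ 0.04  0.49  1.89  0.01  0.78 -0.19]
{"twist":[-0.009, 0.021, -0.033],"slide":[0.88, -2.85, -0.28]}
{"twist":[-0.0, 0.0, 0.0],"slide":[0.89, -2.57, -0.26]}
{"twist":[-0.0, 0.0, 0.0],"slide":[0.0, 0.0, -0.0]}
{"twist":[-0.0, 0.0, 0.0],"slide":[0.0, 0.0, -0.0]}
{"twist":[-0.0, 0.0, 0.0],"slide":[0.0, 0.0, -0.0]}
end [0.539 0.09  0.11 ] left 0.0001
```

Emit:
drive_tool([
  {"twist": [-0.008,0.02,-0.03],"slide": [0.8,-2.5,-0.3],"hand": 0},
  {"twist": [0,0,0],"slide": [0.8,-2.5,-0.1],"hand": 0},
  {"twist": [0,0,0],"slide": [0.4,-1.5,0],"hand": 0},
  {"twist": [0,0,0],"slide": [0,-0.5,0],"hand": 0},
  {"twist": [0,0,0],"slide": [0,0,0],"hand": 0},
])

```text
clock: 6.3
eef_pos: [0.5334, 0.1062, 0.1029]
eef_rot: [0.0, 0.992, 0.123, -0.005]
force: [-0.5, -0.8, -2.2]
finger_gap: 0.0217
```

```bash
python3 - <<'E'
from h import *
st();s=monitor.sense();P,f,K,M=grab('wrist','w3');gauge(P,s);grab('side','s3');grab('top','t3')
plan([.539,.11,.105],14.3,n=2,maxs=3,maxt=.07)
import cv2
a=np.load('pics/s3.npz')['f'][120:260,60:300,::-1];cv2.imwrite('pics/s3c.png',cv2.resize(a,None,fx=3,fy=3,interpolation=cv2.INTER_CUBIC))
a=np.load('pics/t3.npz')['f'][195:305,140:280,::-1];cv2.imwrite('pics/t3c.png',cv2.resize(a,None,fx=5,fy=5,interpolation=cv2.INTER_CUBIC))
E
```

```text
t 6.3 p [0.5334 0.1062 0.1029] yaw 14.18 z [-0.011 -0.001 -1.   ] F [-0.52 -0.76 -2.23] gap 0.0217 q [ 0.17  0.5   1.88  0.    0.77 -0.07]
ridge y,xmid,ztop [[-0.046, -0.0006, -0.0204, -0.0128, 0.0117], [-0.042, -0.0008, -0.0203, -0.0128, 0.0112], [-0.038, -0.0006, -0.0203, -0.0127, 0.0116], [-0.034, -0.0006, -0.0204, -0.0122, 0.011], [-0.03, -0.0006, -0.0205, -0.0123, 0.0112], [-0.026, -0.0006, -0.0206, -0.0125, 0.0113], [-0.022, -0.0006, -0.0206, -0.012, 0.0109]]
rod x -0.0007603309652839237 z -0.012503410487008156 n 824
hook x -0.016296748695760234 0.014804783805044852 ymin -0.10725946687573729 z -0.010331297240534372 n 1793
eye tool [-0.00043383 -0.09680865] rms 0.0015262967370030293 world [0.50938154 0.19997169 0.11088434]
{"twist":[-0.001, 0.01, -0.004],"slide":[0.61, -0.32, -0.17]}
{"twist":[-0.0, -0.0, 0.0],"slide":[-0.0, -0.0, -0.0]}
end [0.539 0.11  0.105] left 0.0
```

View pics/w3.png

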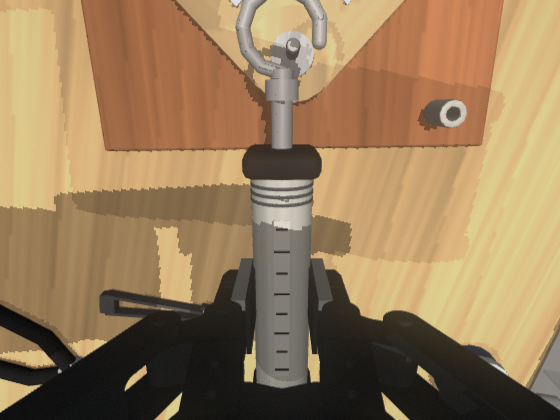

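View pics/t3c.png

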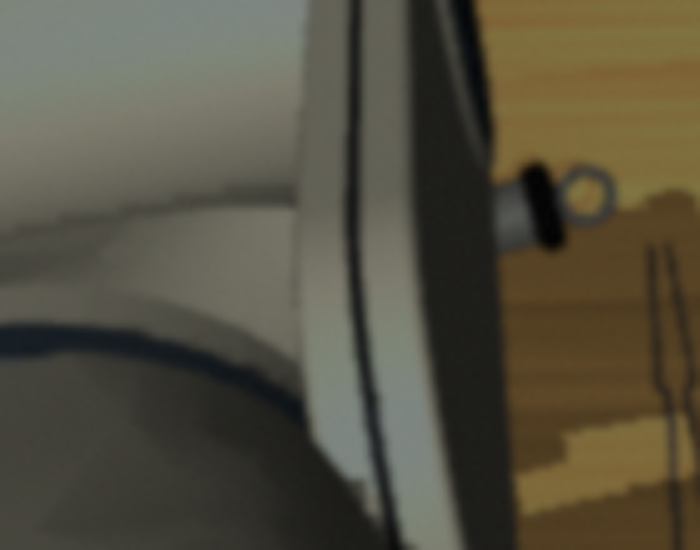

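View pics/s3c.png

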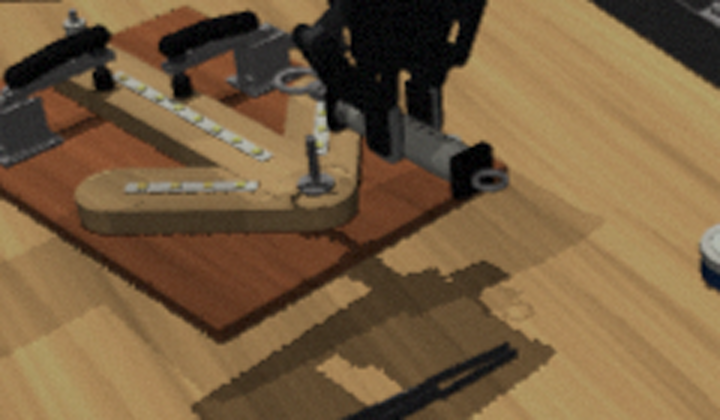

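```bash
python3 - <<'E'
from h import *
d=np.load('pics/w3.npz');P,K,M=d['P'],d['K'],d['M']
s=P[30:75,270:320].reshape(-1,3);t=s[(s[:,2]>.045)&(s[:,2]<.075)];print(len(t),t.mean(0),t.min(0),t.max(0))
t2=t[t[:,2]>.063];print(len(t2),t2.mean(0) if len(t2) else '')
print('pin top ray',ray(K,M,292,43,.068),'foot',ray(K,M,295,54,.033))
a,b=ray(K,M,107,150,.012),ray(K,M,480,145,.012);print(a,b,np.degrees(np.arctan2(*(b-a)[[1,0]])))
# front face pixel precise edge
E
```

```text
239 [0.51329079 0.20292351 0.06403126] [0.5098438  0.20033178 0.04532213] [0.51651265 0.20740704 0.06942246]
183 [0.51322437 0.20346358 0.06701107]
pin top ray [0.51268595 0.20418331 0.068     ] foot [0.51506306 0.20417349 0.033     ]
[0.40889221 0.1195134  0.012     ] [0.6463141  0.18316135 0.012     ] 15.00696634622585
```

Emit:
drive_tool([
  {"twist": [0,0.01,-0.005],"slide": [0.5,-0.1,0.5],"hand": 0},
  {"twist": [0,0,0],"slide": [0,0,0.5],"hand": 0},
  {"twist": [0,0,0],"slide": [0,0,0],"hand": 0},
  {"twist": [0,0,0],"slide": [0,0,0],"hand": 0},
  {"twist": [0,0,0],"slide": [0,0,0],"hand": 0},
])

```text
clock: 6.95
eef_pos: [0.5391, 0.1053, 0.0923]
eef_rot: [-0.0, 0.992, 0.124, 0.0]
force: [0.3, -0.7, -1.4]
finger_gap: 0.0219
```

```bash
python3 - <<'E'
from h import *
st();s=monitor.sense();P,f,K,M=grab('wrist','w4');gauge(P,s)
t=P[0:75,250:330].reshape(-1,3);t=t[(t[:,2]>.055)&(t[:,2]<.072)];print(t.mean(0))
plan([.538,.1087,.07],14.6,n=2,maxs=3,maxt=.07)
E
```

```text
t 6.95 p [0.5391 0.1053 0.0923] yaw 14.22 z [ 0.001  0.001 -1.   ] F [ 0.34 -0.68 -1.41] gap 0.0219 q [ 0.17  0.52  1.88  0.    0.74 -0.08]
ridge y,xmid,ztop [[-0.046, -0.0009, -0.0203, -0.0129, 0.0111], [-0.042, -0.0007, -0.0204, -0.0125, 0.0112], [-0.038, -0.0006, -0.0204, -0.0126, 0.0114], [-0.034, -0.0006, -0.0204, -0.0121, 0.011], [-0.03, -0.0006, -0.0207, -0.0123, 0.0112], [-0.026, -0.0006, -0.0205, -0.0125, 0.0113], [-0.022, -0.0008, -0.0207, -0.0126, 0.0109]]
rod x -0.0007628551974325161 z -0.012610226983301418 n 828
hook x -0.016172793186182016 0.014862401758419129 ymin -0.1073406983345849 z -0.010308989385288448 n 1798
eye tool [-0.00043796 -0.09684849] rms 0.001531011165178748 world [0.51486165 0.19906179 0.10014661]
[0.51345205 0.20304725 0.06575523]
{"twist":[-0.001, -0.001, -0.007],"slide":[-0.03, -0.35, 2.23]}
{"twist":[0.0, 0.0, 0.0],"slide":[0.0, 0.0, 0.0]}
end [0.538  0.1087 0.07  ] left 0.0
```

View pics/w4.png

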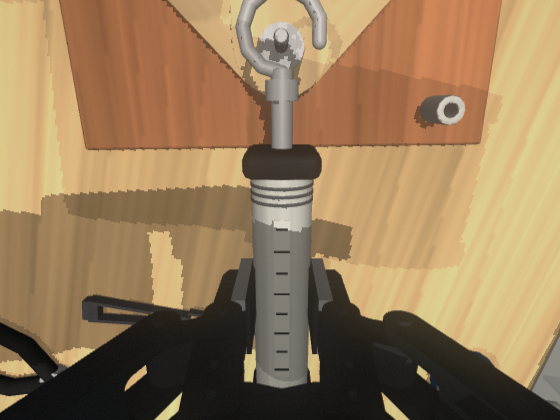

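Emit:
drive_tool([
  {"twist": [0,0,-0.005],"slide": [0,-0.25,0.8],"hand": 0},
  {"twist": [0,0,0],"slide": [0,0,1],"hand": 0},
  {"twist": [0,0,0],"slide": [0,0,0.6],"hand": 0},
  {"twist": [0,0,0],"slide": [0,0,0],"hand": 0},
  {"twist": [0,0,0],"slide": [0,0,0],"hand": 0},
])

```text
clock: 7.5
eef_pos: [0.5382, 0.1082, 0.0658]
eef_rot: [-0.0, 0.992, 0.127, 0.0]
force: [-0.1, 0.1, -2.5]
finger_gap: 0.0219
```

```bash
python3 - <<'E'
from h import *
st();s=monitor.sense();A=rot(s['eef_rot']);print('stud in tool',(np.array([.5135,.2035,.068])-s['eef_pos'])@A)
P,f,K,M=grab('wrist','w5')
E
```

```text
t 7.5 p [0.5382 0.1082 0.0658] yaw 14.56 z [ 0.     0.001 -1.   ] F [-0.11  0.07 -2.5 ] gap 0.0219 q [ 0.18  0.56  1.89  0.    0.69 -0.08]
stud in tool [ 5.45070091e-05 -9.84511927e-02 -2.08742873e-03]
```

View pics/w5.png

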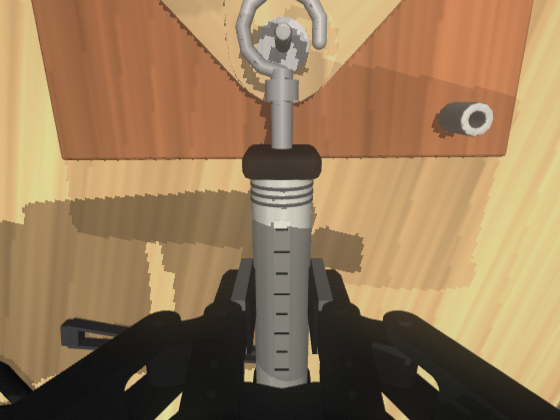

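The pin top at (283,32) sits in the middle of the hook eye, about (281,32). Lowering.

Emit:
drive_tool([
  {"twist": [0,0,0],"slide": [0,0,0.7],"hand": 0},
  {"twist": [0,0,0],"slide": [0,0,0.8],"hand": 0},
  {"twist": [0,0,0],"slide": [0,0,0.6],"hand": 0},
  {"twist": [0,0,0],"slide": [0,0,0.3],"hand": 0},
  {"twist": [0,0,0],"slide": [0,0,0],"hand": 0},
])

```text
clock: 8.05
eef_pos: [0.5385, 0.1082, 0.04]
eef_rot: [-0.001, 0.992, 0.127, 0.0]
force: [0.4, 0.7, -2.4]
finger_gap: 0.0216
```

```bash
python3 - <<'E'
from h import *
st();s=monitor.sense();A=rot(s['eef_rot']);print('stud in tool',(np.array([.5135,.2035,.068])-s['eef_pos'])@A)
P,f,K,M=grab('wrist','w6');P,f,K,M=grab('side','s6')
cv2.imwrite('pics/s6c.png',cv2.resize(f[120:260,60:300,::-1],None,fx=3,fy=3,interpolation=cv2.INTER_CUBIC))
E
```

```text
t 8.05 p [0.5385 0.1082 0.04  ] yaw 14.56 z [ 0.001  0.001 -1.   ] F [ 0.43  0.69 -2.39] gap 0.0216 q [ 0.18  0.6   1.89  0.    0.64 -0.08]
stud in tool [-0.00017419 -0.09853258 -0.02794844]
```

View pics/w6.png

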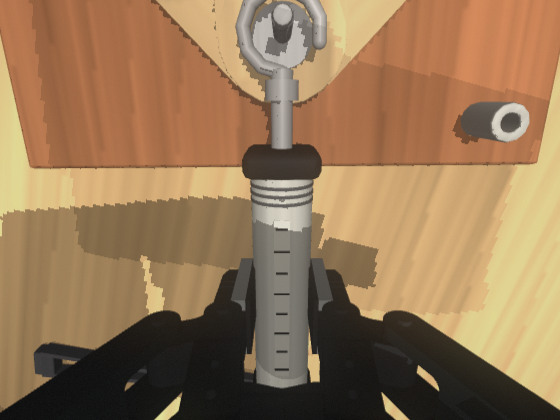

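View pics/s6c.png

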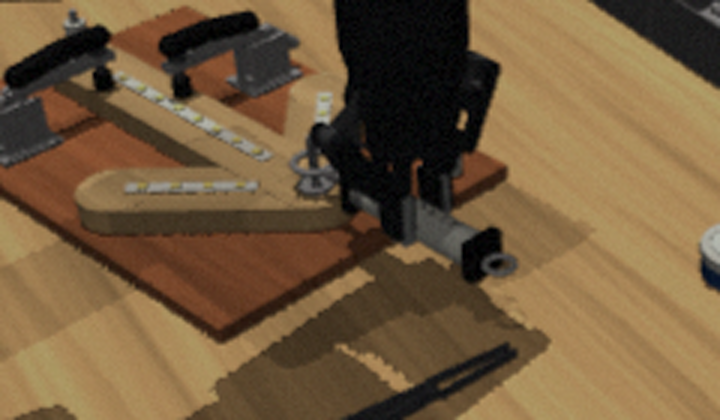

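The hook ring surrounds the pin in both views, well above the foot. Now I pull along tool +y, slowly.

Emit:
drive_tool([
  {"twist": [0,0,0],"slide": [0,0.5,0],"hand": 0},
  {"twist": [0,0,0],"slide": [0,0.6,0],"hand": 0},
  {"twist": [0,0,0],"slide": [0,0.6,0],"hand": 0},
  {"twist": [0,0,0],"slide": [0,0.4,0],"hand": 0},
  {"twist": [0,0,0],"slide": [0,0,0],"hand": 0},
])

```text
clock: 8.65
eef_pos: [0.5443, 0.0871, 0.0411]
eef_rot: [-0.001, 0.992, 0.126, 0.001]
force: [-1.2, 4.6, -2.6]
finger_gap: 0.0216
```

```bash
python3 - <<'E'
from h import *
st();s=monitor.sense();A=rot(s['eef_rot']);print('stud in tool',(np.array([.5135,.2035,.068])-s['eef_pos'])@A)
P,f,K,M=grab('wrist','w7')
E
```

```text
t 8.65 p [0.5443 0.0871 0.0411] yaw 14.53 z [ 0.001  0.003 -1.   ] F [-1.18  4.61 -2.65] gap 0.0216 q [ 0.14  0.6   1.89  0.    0.65 -0.12]
stud in tool [-0.00053072 -0.12049383 -0.02663624]
```

View pics/w7.png

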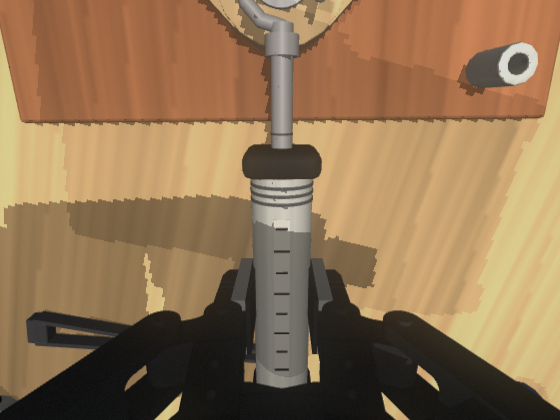

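The rod is out: the first ring line shows at (282,133), and the force agrees with about 14 mm. Continuing.

Emit:
drive_tool([
  {"twist": [0,0,0],"slide": [0,0.5,0],"hand": 0},
  {"twist": [0,0,0],"slide": [0,0.6,0],"hand": 0},
  {"twist": [0,0,0],"slide": [0,0.6,0],"hand": 0},
  {"twist": [0,0,0],"slide": [0,0.4,0],"hand": 0},
  {"twist": [0,0,0],"slide": [0,0,0],"hand": 0},
])

```text
clock: 9.2
eef_pos: [0.5487, 0.0689, 0.0409]
eef_rot: [-0.003, 0.992, 0.126, 0.0]
force: [-1.3, 8.2, -2.0]
finger_gap: 0.0214
```

```bash
python3 - <<'E'
from h import *
st();s=monitor.sense();A=rot(s['eef_rot']);print('stud in tool',(np.array([.5135,.2035,.068])-s['eef_pos'])@A)
P,f,K,M=grab('wrist','w8')
cv2.imwrite('pics/w8c.png',cv2.resize(f[0:210,200:380,::-1],None,fx=2.8,fy=2.8,interpolation=cv2.INTER_CUBIC))
E
```

```text
t 9.2 p [0.5487 0.0689 0.0409] yaw 14.45 z [-0.     0.006 -1.   ] F [-1.29  8.18 -2.01] gap 0.0214 q [ 0.1   0.61  1.89  0.01  0.65 -0.16]
stud in tool [-0.00047448 -0.13924989 -0.02629524]
```

View pics/w8c.png

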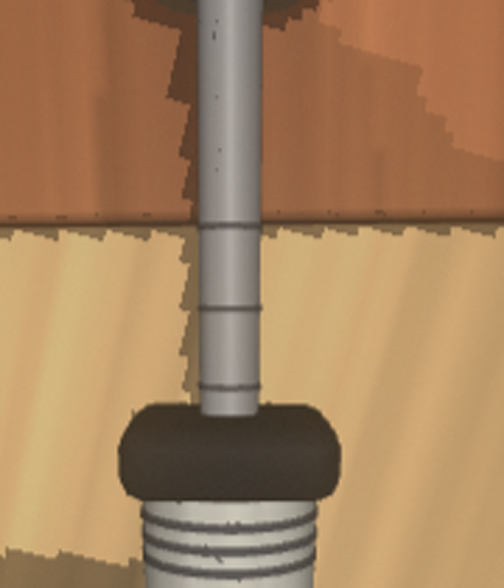

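```bash
cat >> h.py <<'E'
def rodpos(tag,rows,col=282):
    d=np.load(f'pics/{tag}.npz');K,M=d['K'],d['M'];s=monitor.sense();A=rot(s['eef_rot']);p=np.array(s['eef_pos'])
    zt=p[2]+.0085+.004
    for r in rows: q=(ray(K,M,col,r,zt)-p)@A;print(r,'y tool mm',(q[1]*1000).round(1))
    P=d['P'];Q=(P.reshape(-1,3)-p)@A;B=Q[(abs(Q[:,0])<.006)&(Q[:,1]<-.04)&(Q[:,1]>-.075)&(Q[:,2]>-.026)&(Q[:,2]<-.0205)]
    print('cap top y range',B[:,1].min(),B[:,1].max(),np.median(B[:,2]))
E
python3 - <<'E'
from h import *
rodpos('w8',[225/2.8,307/2.8,387/2.8,413/2.8])
E
```

```text
80.35714285714286 y tool mm -81.2
109.64285714285715 y tool mm -71.4
138.21428571428572 y tool mm -61.4
147.5 y tool mm -58.0
cap top y range -0.057945526133724855 -0.04000321178307511 -0.02172561643863694
```

Three estimates agree on the rod being out about 33 mm: ring line, geometry and force. About 13 mm to go.

Emit:
drive_tool([
  {"twist": [0,0,0],"slide": [0,0.4,0],"hand": 0},
  {"twist": [0,0,0],"slide": [0,0.5,0],"hand": 0},
  {"twist": [0,0,0],"slide": [0,0.3,0],"hand": 0},
  {"twist": [0,0,0],"slide": [0,0.1,0],"hand": 0},
  {"twist": [0,0,0],"slide": [0,0,0],"hand": 0},
])

```text
clock: 9.75
eef_pos: [0.5502, 0.0609, 0.0404]
eef_rot: [-0.006, 0.992, 0.125, -0.001]
force: [-1.9, 8.5, -2.6]
finger_gap: 0.022
```

```bash
python3 - <<'E'
from h import *
st();s=monitor.sense();A=rot(s['eef_rot']);print('stud in tool',(np.array([.5135,.2035,.068])-s['eef_pos'])@A)
P,f,K,M=grab('wrist','w9');st()
cv2.imwrite('pics/w9c.png',cv2.resize(f[0:210,200:380,::-1],None,fx=2.8,fy=2.8,interpolation=cv2.INTER_CUBIC))
E
```

```text
t 9.75 p [0.5502 0.0609 0.0404] yaw 14.31 z [-0.003  0.011 -1.   ] F [-1.85  8.53 -2.64] gap 0.022 q [ 0.08  0.61  1.88  0.02  0.65 -0.18]
stud in tool [-0.00028158 -0.14759516 -0.02584387]
t 9.8 p [0.5501 0.061  0.0404] yaw 14.31 z [-0.003  0.011 -1.   ] F [-1.62  9.86 -2.68] gap 0.0216 q [ 0.08  0.61  1.88  0.02  0.65 -0.18]
```

View pics/w9c.png

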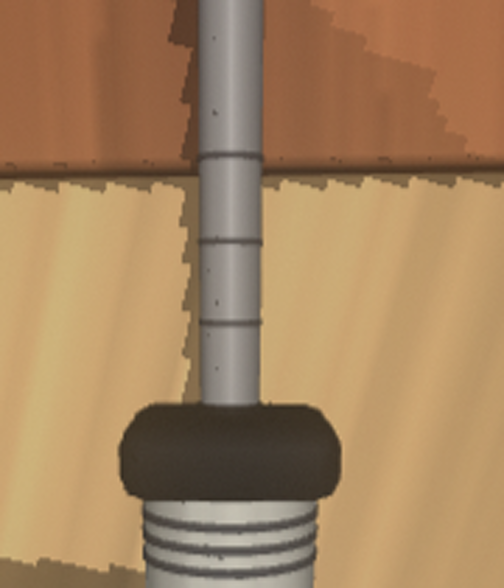

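```bash
python3 - <<'E'
from h import *
rodpos('w9',[322/2.8,404/2.8]);s=monitor.sense();plan(s['eef_pos'],14.5,n=1)
E
```

```text
115.00000000000001 y tool mm -69.6
144.2857142857143 y tool mm -59.2
cap top y range -0.057761831604000446 -0.040029017286785665 -0.02160930537482787
{"twist":[-0.012, 0.0, -0.003],"slide":[0.0, 0.0, 0.0]}
end [0.5501 0.061  0.0404] left 0.0
```

Emit:
drive_tool([
  {"twist": [0.006,0,0],"slide": [0,0.2,0],"hand": 0},
  {"twist": [0.003,0,0],"slide": [0,0.3,0],"hand": 0},
  {"twist": [0,0,0],"slide": [0,0.2,0],"hand": 0},
  {"twist": [0,0,0],"slide": [0,0.1,0],"hand": 0},
  {"twist": [0,0,0],"slide": [0,0.1,0],"hand": 0},
])

```text
clock: 10.3
eef_pos: [0.5503, 0.0576, 0.0396]
eef_rot: [-0.014, 0.992, 0.123, -0.003]
force: [-1.9, 10.3, -3.1]
finger_gap: 0.0215
```

```bash
python3 - <<'E'
from h import *
st();s=monitor.sense();A=rot(s['eef_rot']);print('stud in tool',(np.array([.5135,.2035,.068])-s['eef_pos'])@A)
P,f,K,M=grab('wrist','w10');st();plan(s['eef_pos'],14.5,n=1)
cv2.imwrite('pics/w10c.png',cv2.resize(f[0:210,200:380,::-1],None,fx=2.8,fy=2.8,interpolation=cv2.INTER_CUBIC))
E
```

```text
t 10.3 p [0.5503 0.0576 0.0396] yaw 14.16 z [-0.009  0.026 -1.   ] F [-1.93 10.35 -3.15] gap 0.0215 q [ 0.07  0.61  1.88  0.04  0.66 -0.21]
stud in tool [-5.47530043e-05 -1.51253136e-01 -2.42156402e-02]
t 10.35 p [0.5503 0.0576 0.0395] yaw 14.16 z [-0.009  0.027 -1.   ] F [-1.29  9.13 -3.39] gap 0.0217 q [ 0.07  0.61  1.88  0.04  0.66 -0.21]
{"twist":[-0.028, 0.002, -0.006],"slide":[0.0, 0.0, -0.0]}
end [0.5503 0.0576 0.0395] left 0.0001
```

View pics/w10c.png

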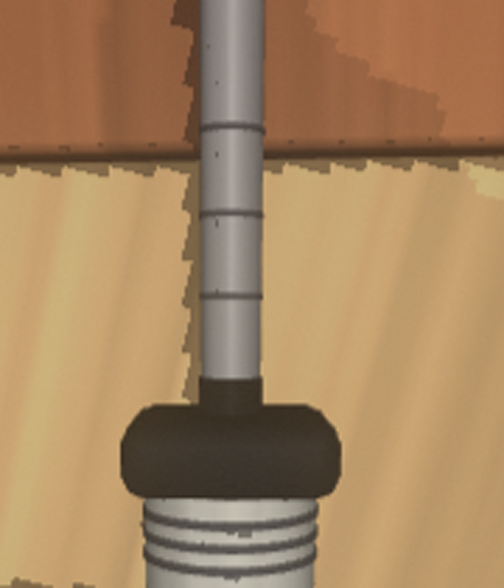

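The band is about 3.6 mm out (crop rows 378–409), so roughly 44 mm. My tilt trim had the wrong sign, leaving 1.6° of tilt. I'll correct that and pull about 2 mm more.

Emit:
drive_tool([
  {"twist": [-0.01,0,0],"slide": [0,0.2,-0.05],"hand": 0},
  {"twist": [-0.012,0,0],"slide": [0,0.2,-0.05],"hand": 0},
  {"twist": [-0.012,0,0],"slide": [0,0.2,-0.05],"hand": 0},
  {"twist": [-0.008,0,0],"slide": [0,0.1,0],"hand": 0},
  {"twist": [-0.004,0,0],"slide": [0,0.1,0],"hand": 0},
])

```text
clock: 10.85
eef_pos: [0.5504, 0.0553, 0.0407]
eef_rot: [0.006, 0.993, 0.121, -0.001]
force: [-2.3, 9.2, -1.0]
finger_gap: 0.0214
```

```bash
python3 - <<'E'
from h import *
st();s=monitor.sense();A=rot(s['eef_rot']);print('stud in tool',(np.array([.5135,.2035,.068])-s['eef_pos'])@A)
P,f,K,M=grab('wrist','w11');st();plan(s['eef_pos'],14.5,n=1);gauge(P,monitor.sense())
cv2.imwrite('pics/w11c.png',cv2.resize(f[0:210,200:380,::-1],None,fx=2.8,fy=2.8,interpolation=cv2.INTER_CUBIC))
E
```

```text
t 10.85 p [0.5504 0.0553 0.0407] yaw 13.95 z [-0.001 -0.013 -1.   ] F [-2.26  9.18 -0.96] gap 0.0214 q [ 0.09  0.61  1.88 -0.02  0.65 -0.14]
stud in tool [-0.00019176 -0.15238258 -0.02923283]
t 10.9 p [0.5504 0.0553 0.0407] yaw 13.95 z [-0.001 -0.013 -1.   ] F [-2.36 10.34 -0.67] gap 0.0213 q [ 0.09  0.61  1.88 -0.02  0.65 -0.14]
{"twist":[0.012, 0.004, -0.009],"slide":[0.0, 0.0, -0.0]}
end [0.5504 0.0553 0.0407] left 0.0001
ridge y,xmid,ztop [[-0.046, -0.0002, -0.0211, -0.0122, 0.0118], [-0.042, -0.0004, -0.0209, -0.0125, 0.0117], [-0.038, -0.0006, -0.0209, -0.0126, 0.0113], [-0.034, -0.0006, -0.0208, -0.0122, 0.011], [-0.03, -0.0006, -0.021, -0.0123, 0.0111], [-0.026, -0.0006, -0.021, -0.0125, 0.0113], [-0.022, -0.0003, -0.0209, -0.012, 0.0114]]
rod x -0.0003947524666897671 z -0.012699328816182312 n 675
hook x -0.004545678425078484 0.0037300692602029754 ymin -0.10657793553178863 z -0.012946779906074214 n 1409
eye tool [ 0.01208209 -0.09690505] rms 0.0022835887922559132 world [0.53874677 0.15242342 0.04984243]
```

View pics/w11c.png

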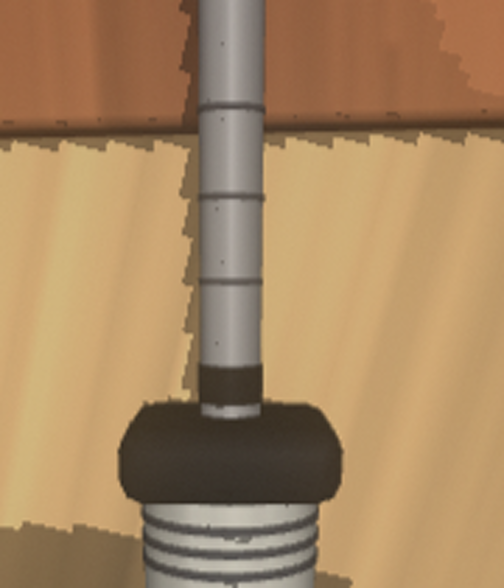

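The band is fully out (crop rows 366–406), with a bright sliver of rod behind it down to row 415, so about 46 mm. One last check from the side.

```bash
python3 - <<'E'
from h import *
P,f,K,M=grab('side','s12');st()
cv2.imwrite('pics/s12c.png',cv2.resize(f[120:300,60:320,::-1],None,fx=3,fy=3,interpolation=cv2.INTER_CUBIC))
P,f,K,M=grab('top','t12');st();print(np.abs(monitor.sense()['qd']).max())
E
```

```text
t 10.95 p [0.5504 0.0553 0.0406] yaw 13.96 z [-0.001 -0.013 -1.   ] F [-1.89  9.11 -0.12] gap 0.022 q [ 0.09  0.61  1.88 -0.02  0.65 -0.14]
t 11.0 p [0.5504 0.0553 0.0407] yaw 13.96 z [-0.001 -0.013 -1.   ] F [-2.37  9.59 -1.6 ] gap 0.0215 q [ 0.09  0.61  1.88 -0.02  0.65 -0.14]
0.0016974337235859088
```

View pics/s12c.png

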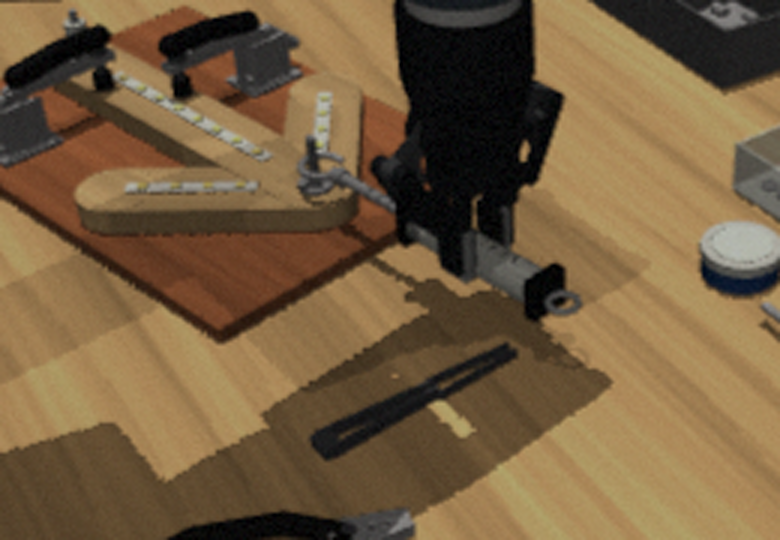

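The hook is on the pin, the gauge is level and clear of the sign, and the pose holds steady. Handing in.

```bash
python3 - <<'E'
from h import *
print(arm.sign_off());st()
E
```

```text
the job is handed in; nothing more can be done
None
the job is handed in; nothing more can be done
```

I picked the gauge up by its barrel, lowered its hook over the bare stud and drew it out the way the arrow points. I handed in at about 11 s, still holding the pull; no verdict was reported.

**Last checks before handing in:**
- **Rod:** about 46 mm out. The black band was fully clear of the barrel, with a thin strip of bare rod behind it. The position of the third ring line agrees.
- **Pull:** the wrist force read 9.4–10.6 N along the arrow. A rod at 46 mm should give about 10.2 N.
- **Level and clear:** the gauge was level within about 1° and its axis about 50 mm above the bench. The hook was about 15 mm above the stud's foot, and nothing touched the sign.
- **Alignment:** the gauge was within about 1° of the arrow.
- **Steadiness:** the arm's position stayed constant to 0.1 mm over the last 0.15 s.
- **Bystanders:** I touched none of them on the way. I did not measure their positions again at the end.

**Slip:** one tilt correction went the wrong way during the pull, leaving about 1.6° of tilt. I corrected it before the final check.

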